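# Level a well plate in its swivel frame and lock it

### The arm

A 6-joint arm with a two-finger parallel gripper is mounted at the origin on the work surface. World frame = base frame: x ahead of the robot, y to its left, z up, the work surface at z = 0. Lengths are in m, angles in degrees, forces in N, time in s.
With the tool pointing down it reaches from about 0.25 to 0.8 m from the base axis. Payload 8.5 kg.
Tool frame: the origin (TCP) lies midway between the tips of the shut fingers; the grasp point (between the pads) lies 19 mm behind it (ctrl.hold_point_z is the distance from the TCP to the grasp point, in m); y points along the fingers, x is the direction in which the jaws open and shut, and the axes are right-handed (so a half turn about y gives the same grasp; the last joint's range is limited). The gripper opens to 85 mm and grips with 20 to 120 N. Pads are 22 mm wide; open, the fingers measure 114 mm over their backs; the gripper's body (76 mm by 85 mm) begins 54 mm behind the grasp point. The pads swing forward as they close: fully open they stand 13 mm farther back than shut.
Start: joints at [-74.37, 13.648, -0.773, 75.585, 0, 90], TCP at [0.141, -0.506, 0.231] pointing down, gripper open.
Joint ranges: [-152.45, 152.45], [-59.26, 108.67], [-65.41, 83.53], [-104.44, 129.93], [-82.83, 76.93], [-180, 180]. Speed limits (degrees/s): [127.2, 127.2, 159.86, 180, 180, 180].

### API

Orientations are given as [roll, pitch, yaw] about the fixed x, y, z axes, in that order (R = Rz(yaw) Ry(pitch) Rx(roll)).
In Python, from rig import readout, eyes, ctrl gives the robot as it stands.
- The arm moves only by the shell command python3 -m inch 'ROWS'. ROWS is a JSON object of lists of equal length, an entry for each row: "travel": the shift along the tool's x, y, z in units of 0.02 m (1.0 is 0.02 m), a list of three; "angular": the turn, a rotation vector about the tool's x, y, z in units of 0.1 rad (1.0 is 0.1 rad), a list of three; "grip": the opening, from 0 (shut) to 1 (fully open). In form: {"travel": [[x, y, z], ...], "angular": [[ax, ay, az], ...], "grip": [grip, ...]}. A call has 1 to 10 rows; each row shifts and turns the commanded pose from where the row before left it, along the tool's axes as they then stand; what a row does not reach is not made up. A row lasts 1/10 s, in which the tool goes at most 50 mm and 8.59 degrees, less where a joint would pass 70% of its speed; a pose out of reach is approached as far as the arm can. A call with a number of a shift or a turn outside -1 to 1 is refused whole. A call with a gripper value outside its range is refused whole. The fingers move at their own pace and stop on an object; the grip force is fixed at half the most. Time passes only in rows, so rows that do not move let the fingers close. It gives the time, the measured TCP pose, the force and the opening at its end, in the units of the state.
- readout.state(): the state, without advancing time (a new reading comes with each control period).
- eyes.snapshot(name): name is "scene" or "side" or "wrist"; returns a dict with "frame" (420x560x3 uint8, red, green, blue), "fov_y" (degrees; the focal length in pixels is half the picture's height over the tangent of half this angle, whatever the lens; pixels are square), "cx", "cy" (the principal point, pixels), "k1" (the pictures are not rectified: a ray, as slopes to the right and down, at radius r is drawn at 1 + k1 r^2 times it, then the intrinsics apply), "R" (3x3) and "t" (3): a world point X has camera coordinates R X + t; the wrist camera has in their place "hand_eye" (4x4, takes a point from camera to tool coordinates, whose origin is the TCP and whose axes are the tool frame's). Camera axes: x right, y down, z forward; pixel columns grow to the right and rows downward; lengths in m; the calibration is good to about 2 mm. A picture is of the moment at which its call begins: read the wrist's pose just before it. There is no depth.
- ctrl.sign_off(): hands the job in, once; it reports no verdict.
Trained networks look in a picture, given as the dict that the camera call returned (one of the last four; its "shot" number tells which), for a name from the list of things; names that differ only in an ending like _2 or _b are one class to them, and where a whole thing is asked for, a point or a joint stands for the part that bears it (a point fixed in the world has none). Each returns a list of dicts, best first, with "conf" (0 to 1); they miss things now and then, are a little off and sometimes report something else, mostly with a low value. They report only what shows in the picture. A call takes as long as a camera call.
- eyes.recognise(query, picture): "position" ([x, y, z] in m, in world coordinates, good to about 4 mm: the middle of the surface that is visible of it).
- eyes.regions_of(query, picture): "region" (420x560 bool, what is visible of it).
- eyes.place_of(query, picture): "position" ([x, y, z] in m, in world coordinates, good to about 4 mm: a listed point, or the origin of a listed thing).
The state is a dict: "clock": time; "q": joint angles; "joint_vel": joint speeds; "tau": joint torques, N m; "tool_pos": TCP position; "tool_rot": TCP orientation; "ft_force": force on the tool from outside, world axes, zero at the start; "wrist_torque": the same for the moment, N m; "finger_gap": finger opening in m.
Only numpy, scipy, OpenCV 4.12 (cv2) and the standard library are available. Lean on these libraries where they do the work, as an engineer would, in place of code of your own. Each camera call takes 0.05 s, during which the arm holds its last target.

### The job

The white well plate in the bench swivel frame is leaning. Turn it about its long axis until it lies level, then turn the black bar knob at the end of the frame clockwise to its stop to lock the frame. Do not knock over or push aside the things standing around.

Things in the scene. Friction and masses are not known exactly. Their poses are not given: they have to be found in the camera images.
- frame: Fixed frame: base 150 x 350 x 12 mm, two uprights 250 mm apart, tops 127 mm above the bench. Origin: on the bench midway between them; z up, y along the plate's long axis to the knob end, x level, roughly away from the robot. Pivot axis: along y, 115 mm up. At the +y end a clamp block (36 x 40 x 52 mm, centre y = 163 mm on the pivot axis) carries the knob; the other end has a plain cap.
- plate (a joint): Tilt (rad) of the white well plate, a slab 110 x 210 x 14 mm pivoted through its centre: 0 is level, wells up; positive raises its edge on the frame's -x (robot) side. Starts at 0.45 to 0.9; stops at +-1.1. The pivot is stiff (0.12 N m, about 2.5 N at the edge) and balanced: the plate stays where it is left, knob tight or not.
- plate_edge (a point): Middle of the upper rim of the plate's long side on the frame's -x side (raised at the start), 55 mm across from the pivot axis and 7 mm above the plate's mid-plane. Turns with the plate: y along the pivot, z out of the well face, x across the plate away from this edge. 122 mm above the bench when level.
- lock_knob (a joint): Turn of the knob (rad), growing clockwise seen from outside along its axis: 0 loose, stop at 1.5 (locked: bar, seen from above, nearly along the plate's long axis). Starts at 0.05 to 0.4. Stays where it is left; about 0.08 N m turns it.
- knob_grip (a point): Grip point in the black bar knob, on its axis. Bar 50 x 14 x 22 mm on a 14 mm shaft; its outer face is 11 mm above this point on the axis, the block's face 26 mm below. The axis leans 0.65 rad (37 deg) from vertical outwards, to the frame's +y. z: outwards along the axis; x along the bar, y across it, both turning with it; at joint 0, x is the frame's x.
- jar_a: White jar, 36 mm diameter, 55 mm high, standing on the robot's side of the frame. Bystander; origin at the centre of its underside.
- jar_b: White jar, 44 mm diameter, 65 mm high, standing beyond the frame. Bystander; origin at the centre of its underside.
- beaker: Clear cup, 52 mm diameter, 60 mm high, standing beyond the frame. Bystander; origin at the centre of its underside.
- red_cap: Flat screw cap, 40 mm diameter, 12 mm high, lying on the robot's side of the frame. Bystander; origin at the centre of its underside.
- pipette: Hand pipette lying on the bench, about 270 mm long, 24 mm thick. Bystander; origin under its body, x along it towards the tip.

How it is judged (in metres and radians):
On the way, in this order (a step that is already met when the one before it is completed fails the run):
1. the plate is turned level (within 7 degrees) while the knob is still loose (value of joint plate between -0.12 and 0.12 rad and value of joint lock_knob below 0.8 rad), for 0.2 s.
2. the knob is turned clockwise to its stop with the plate level (value of joint plate between -0.12 and 0.12 rad and value of joint lock_knob above 1.3 rad), for 0.2 s.
At the end, for the whole second after the job is handed in: the plate is level within 0.12 rad (7 degrees) and the lock knob is within 0.2 rad of its clockwise stop (all of step 2); the robot touches nothing.
It fails at once if the jar a is pushed more than 40 mm or tipped over (distance of jar_a from where it was at the start of the episode above 0.04 m or angle between jar_a's own z axis and vertical above 0.6 rad).
It fails at once if the jar b is pushed more than 40 mm or tipped over (distance of jar_b from where it was at the start of the episode above 0.04 m or angle between jar_b's own z axis and vertical above 0.6 rad).
It fails at once if the beaker is pushed more than 40 mm or tipped over (distance of beaker from where it was at the start of the episode above 0.04 m or angle between beaker's own z axis and vertical above 0.6 rad).
It fails at once if the red cap is pushed more than 40 mm or tipped over (distance of red_cap from where it was at the start of the episode above 0.04 m or angle between red_cap's own z axis and vertical above 0.6 rad).
It fails at once if the pipette is pushed more than 40 mm (distance of pipette from where it was at the start of the episode above 0.04 m).
It also fails if it takes over 48 s, if anything falls off the work surface, if the arm or the gripper's body presses on something with over 40 N, if the wrist force passes 120 N, or if a joint passes its speed limit or range.

## Working session

There is one attempt and no reset: what is moved stays moved. The work goes in short steps, Python scripts to look and compute and a shell command to move; the robot and the scene stay as the last step left them, time stands still between calls to the robot, and variables do not carry over. Pictures are saved under pics/ and viewed, and the job is handed in when it is done.

```bash
ls; mkdir -p pics; python3 - <<'E'
from rig import readout, eyes, ctrl
import cv2,numpy as np
print(readout.state(), ctrl.hold_point_z)
for n in ["scene","side"]:
    p=eyes.snapshot(n)
    cv2.imwrite(f"pics/{n}0.png",p["frame"][:,:,::-1])
    print(n,{k:v for k,v in p.items() if k!="frame"})
    for q in ["frame","plate_edge","knob_grip","jar_a","jar_b","beaker","red_cap","pipette"]:
        print(q,[(np.round(d["position"],3).tolist(),round(d["conf"],2)) for d in eyes.place_of(q,p)[:2]])
E
```

```text
pics
{'clock': 0.0, 'q': array([-7.43696811e+01,  1.36788304e+01, -8.16447439e-01,  7.55827292e+01,
        4.26182929e-04,  8.99999857e+01]), 'joint_vel': array([ 0.16947457, -0.07935601, -0.01679067,  0.03610947, -0.03384303,
       -0.00364711]), 'tau': array([-5.28827968e-04, -5.38781905e+01,  3.46437478e+01,  1.83471391e-02,
       -1.66347395e-04, -9.99771061e-06]), 'tool_pos': array([ 0.14134476, -0.50519926,  0.23070044]), 'tool_rot': array([-8.99995738e+01,  7.80069895e-02, -7.43696668e+01]), 'ft_force': array([ 0.07283488,  0.0490102 , -0.14200889]), 'wrist_torque': array([-0.01107721, -0.00877841, -0.00351289]), 'finger_gap': 0.08541072495769543} 0.0187
scene {'fov_y': 57.8232957902867, 'cx': 281.77278735914564, 'cy': 212.1762068628699, 'k1': -0.06009015710994908, 'R': array([[ 0.56161393,  0.82722201, -0.01713302],
       [ 0.67224522, -0.46827408, -0.57341586],
       [-0.48236517,  0.31052075, -0.81908529]]), 't': array([-0.25456266, -0.33641236,  1.20134827]), 'shot': 1}
frame [([0.59, -0.038, -0.0], 0.72)]
plate_edge [([0.56, -0.034, 0.163], 0.86)]
knob_grip [([0.61, 
[... 293 characters left out ...]
 283.0887204564065, 'cy': 201.9533606131921, 'k1': -0.10613365254651638, 'R': array([[-0.91904931, -0.3936448 , -0.01980261],
       [-0.23320197,  0.58359063, -0.77784241],
       [ 0.31775023, -0.71025752, -0.62814731]]), 't': array([0.49166251, 0.25787111, 1.05427201]), 'shot': 2}
frame [([0.599, -0.037, 0.004], 0.69)]
plate_edge [([0.559, -0.04, 0.156], 0.61)]
knob_grip [([0.609, 0.156, 0.16], 0.66)]
jar_a [([0.728, 0.023, 0.001], 0.75), ([0.458, -0.101, -0.002], 0.57)]
jar_b [([0.728, 0.023, 0.001], 0.75), ([0.458, -0.101, -0.002], 0.57)]
beaker [([0.72, -0.122, 0.001], 0.96), ([0.612, 0.156, 0.158], 0.26)]
red_cap [([0.48, 0.028, -0.001], 0.52)]
pipette [([0.428, -0.355, 0.004], 0.56)]
```

View pics/scene0.png

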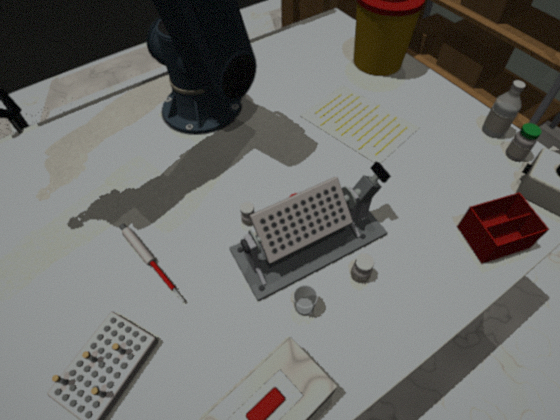

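View pics/side0.png

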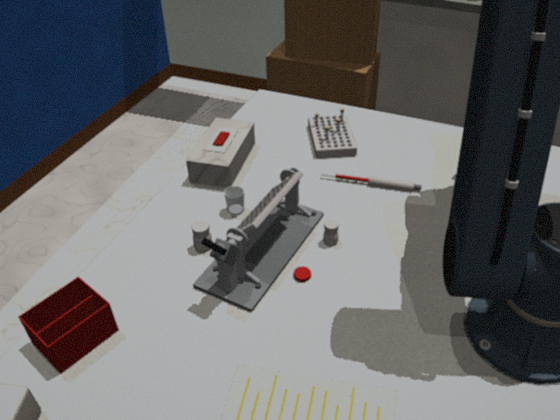

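```bash
python3 -m inch '{"travel": [[-0.6,-0.1,1],[-0.6,-0.1,1],[-0.6,-0.1,1],[-0.6,-0.1,1],[-0.6,-0.1,1],[-0.6,-0.1,1],[-0.6,-0.1,1],[-0.6,-0.1,1],[-0.6,-0.1,1],[-0.6,-0.1,1]], "angular": [[0,0,0],[0,0,0],[0,0,0],[0,0,0],[0,0,0],[0,0,0],[0,0,0],[0,0,0],[0,0,0],[0,0,0]], "grip": [0,0,0,0,0,0,0,0,0,0]}'
python3 -m inch '{"travel": [[-0.6,-0.1,1],[-0.6,-0.1,1],[-0.6,-0.1,1],[-0.6,-0.1,1],[-0.6,-0.1,1],[0,0,0],[0,0,0],[0,0,0],[0,0,0],[0,0,0]], "angular": [[0,0,0],[0,0,0],[0,0,0],[0,0,0],[0,0,0],[0,0.9,0],[0,0.9,0],[0,0.9,0],[0,0.8,0],[0,0,0]], "grip": [0,0,0,0,0,0,0,0,0,0]}'
python3 - <<'E'
from rig import readout, eyes, ctrl
import cv2,numpy as np
print(readout.state())
p=eyes.snapshot("wrist"); cv2.imwrite("pics/w1.png",p["frame"][:,:,::-1]); print({k:v for k,v in p.items() if k!="frame"})
for q in ["frame","plate_edge","knob_grip"]:
        print(q,[(np.round(d["position"],3).tolist(),round(d["conf"],2)) for d in eyes.place_of(q,p)[:2]])
p=eyes.snapshot("scene"); cv2.imwrite("pics/s1.png",p["frame"][:,:,::-1])
E
```

```text
clock: 1.9
tool_pos: [0.3023, -0.3354, 0.2515]
tool_rot: [-90.0, -0.0, -74.4]
ft_force: [0.2, 0.1, -0.6]
finger_gap: -0.0001
clock: 2.9
tool_pos: [0.3819, -0.2513, 0.2613]
tool_rot: [-90.0, 0.0, -94.5]
ft_force: [0.7, 0.1, 0.2]
finger_gap: 0.0001
{'clock': 2.9, 'q': array([-3.33532762e+01,  6.44577257e+00, -5.41129529e+00,  7.81419243e+01,
        1.91121356e-03,  1.51130060e+02]), 'joint_vel': array([-0.21623216,  0.058129  ,  0.00584041,  0.01546115,  0.01030464,
       -5.36331318]), 'tau': array([ 5.51245501e-02, -4.40471292e+01,  3.49320853e+01,  1.40000443e-04,
        1.70030475e-03,  1.17945570e+00]), 'tool_pos': array([ 0.38186159, -0.25133252,  0.2613406 ]), 'tool_rot': array([-8.99981947e+01,  1.18709664e-03, -9.44833359e+01]), 'ft_force': array([0.68931088, 0.1042009 , 0.1599983 ]), 'wrist_torque': array([-0.02333304, -0.0164527 , -0.00895015]), 'finger_gap': 5.442312202512112e-05}
{'fov_y': 60.09779127519726, 'cx': 281.08475102616757, 'cy': 208.67474313991218, 'k1': -0.03717174803872511, 'hand_eye': array([[ 9.99999807e-01, -7.51344313e-05, -6.16789287e-04,
        -9.16725371e-04],
       [ 5.68351923e-04, -2.90544871e-01,  9.56861199e-01,
        -1.42727588e-01],
       [-2.51098186e-04, -9.56861365e-01, -2.90544772e-01,
         7.52341177e-02],
       [ 0.00000000e+00,  0.00000000e+00,  0.00000000e+00,
         1.00000000e+00]]), 'shot': 3}
frame []
plate_edge []
knob_grip []
```

```bash
for i in 1 2 ; do python3 -m inch '{"travel": [[0,0,0],[0,0,0],[0,0,0],[0,0,0],[0,0,0],[0,0,0],[0,0,0],[0,0,0],[0,0,0],[0,0,0]], "angular": [[0,-1,0],[0,-1,0],[0,-1,0],[0,-1,0],[0,-1,0],[0,-1,0],[0,-1,0],[0,-1,0],[0,-1,0],[0,-1,0]], "grip": [0,0,0,0,0,0,0,0,0,0]}'; done
python3 -m inch '{"travel": [[0,0,0],[0,0,0],[0,0,0],[0,0,0],[0,0,0],[0,0,0],[0,0,0],[0,0,0],[0,0,0],[0,0,0]], "angular": [[0,-1,0],[0,-1,0],[0,-1,0],[0,-1,0],[0,-1,0],[0,-1,0],[0,-1,0],[0,-1,0],[0,-1,0],[0,-1,0]], "grip": [0,0,0,0,0,0,0,0,0,0]}'
python3 -m inch '{"travel": [[0,0,0],[1,0,-0.8],[1,0,-0.8],[1,0,-0.8],[1,0,-0.8],[1,0,-0.8],[0,0,0]], "angular": [[0,-1,0],[0,-0.4,0],[0,0,0],[0,0,0],[0,0,0],[0,0,0],[0,0,0]], "grip": [0,0,0,0,0,0,0]}'
python3 - <<'E'
from rig import readout, eyes, ctrl
import cv2,numpy as np
s=readout.state(); print(s["q"],s["tool_pos"],s["tool_rot"])
p=eyes.snapshot("wrist"); cv2.imwrite("pics/w2.png",p["frame"][:,:,::-1])
for q in ["frame","plate_edge","knob_grip"]:
        print(q,[(np.round(d["position"],3).tolist(),round(d["conf"],2)) for d in eyes.place_of(q,p)[:2]])
p=eyes.snapshot("scene"); cv2.imwrite("pics/s2.png",p["frame"][:,:,::-1])
for q in ["frame","plate_edge","knob_grip"]:
        print(q,[(np.round(d["position"],3).tolist(),round(d["conf"],2)) for d in eyes.place_of(q,p)[:2]])
E
```

```text
clock: 4.15
tool_pos: [0.3818, -0.2514, 0.2613]
tool_rot: [-90.0, 0.0, -36.8]
ft_force: [-0.6, -0.2, -0.8]
finger_gap: -0.0001
clock: 5.15
tool_pos: [0.3818, -0.2514, 0.2613]
tool_rot: [-90.0, -0.0, 20.5]
ft_force: [0.5, -0.5, 0.2]
finger_gap: 0.0001
clock: 6.15
tool_pos: [0.3818, -0.2514, 0.2613]
tool_rot: [-90.0, -0.0, 77.8]
ft_force: [-0.4, 0.3, 0.2]
finger_gap: 0.0
clock: 6.85
tool_pos: [0.4718, -0.1571, 0.261]
tool_rot: [-90.0, -0.0, 85.7]
ft_force: [0.8, -0.5, -0.2]
finger_gap: 0.0003
[-1.84389796e+01  1.04274683e+01 -6.31260079e-01  7.89401896e+01
  4.11395165e-02 -1.41174132e+01] [ 0.47178744 -0.15706715  0.26098544] [-9.00110836e+01 -3.96331083e-02  8.56784378e+01]
frame [([0.595, -0.038, -0.003], 0.57)]
plate_edge [([0.562, -0.033, 0.159], 0.59), ([0.428, -0.351, 0.002], 0.33)]
knob_grip []
frame [([0.59, -0.039, 0.002], 0.96), ([0.612, 0.157, 0.157], 0.64)]
plate_edge [([0.557, -0.036, 0.16], 0.86)]
knob_grip [([0.613, 0.157, 0.156], 0.79)]
```

View pics/w2.png

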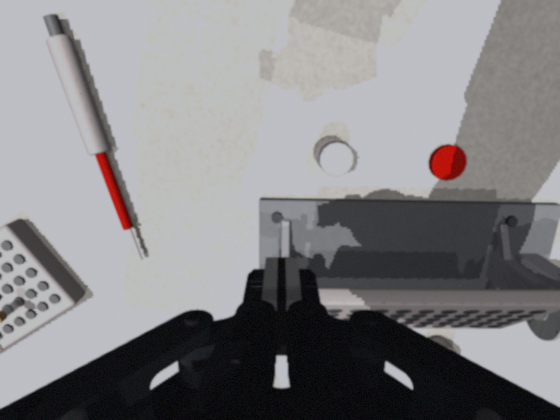

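View pics/s2.png

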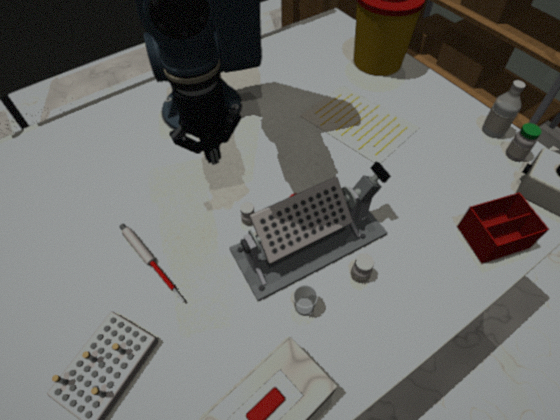

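```bash
python3 -m inch '{"travel": [[0.92,0,-0.6],[0.92,0,-0.6],[0.92,0,-0.6],[0.92,0,-0.6],[0.92,0.5,-0.6],[0.92,0.7,-0.6],[0.92,1,-0.6],[0,1,0],[0,0.8,0],[0,0,0]], "angular": [[0,0,0],[0,0,0],[0,0,0],[0,0,0],[0,0,0],[0,0,0],[0,0,0],[0,0,0],[0,0,0],[0,0,0]], "grip": [0,0,0,0,0,0,0,0,0,0]}'
python3 - <<'E'
from rig import readout, eyes, ctrl
import cv2,numpy as np
s=readout.state(); print(s["q"],s["tool_pos"],s["ft_force"])
o=[]
for n in ["scene","side"]:
    p=eyes.snapshot(n);o.append(cv2.resize(p["frame"][130:300,150:400,::-1],None,fx=1.6*2,fy=3.2)[:, :800])
    for q in ["plate_edge","knob_grip"]:
        print(q,[(np.round(d["position"],3).tolist(),round(d["conf"],2)) for d in eyes.place_of(q,p)[:2]])
    cv2.imwrite(f"pics/{n}3.png",o[-1])
E
```

```text
clock: 8.25
tool_pos: [0.5627, -0.037, 0.1793]
tool_rot: [-89.8, 0.0, 85.5]
ft_force: [-1.5, 0.6, -1.3]
finger_gap: 0.0002
[-3.76712541e+00  1.88368358e+01 -1.15890929e+00  7.02251764e+01
  2.80129552e-03  7.57258953e-01] [ 0.56274179 -0.03703794  0.17925886] [-1.47972038  0.56310137 -1.26373247]
plate_edge [([0.733, 0.025, -0.002], 0.68), ([0.558, -0.034, 0.16], 0.66)]
knob_grip [([0.614, 0.159, 0.154], 0.78)]
plate_edge [([0.559, -0.036, 0.156], 0.97)]
knob_grip [([0.61, 0.155, 0.16], 0.61)]
```

View pics/side3.png

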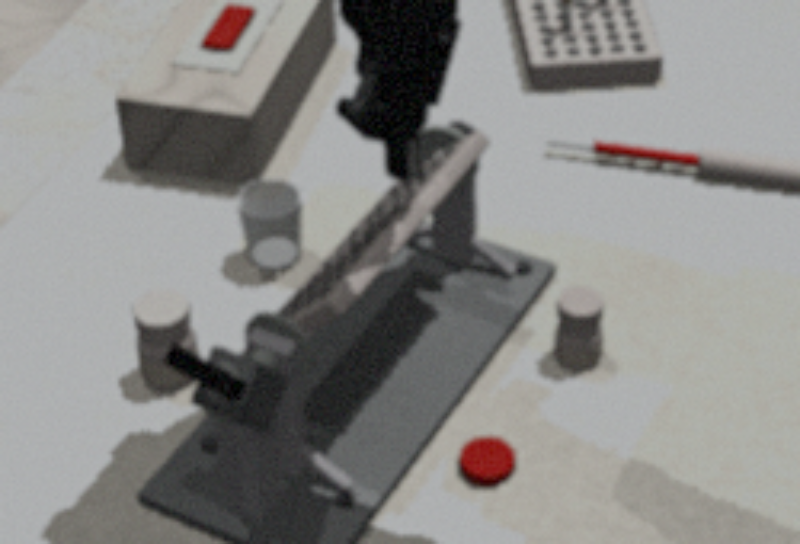

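View pics/scene3.png

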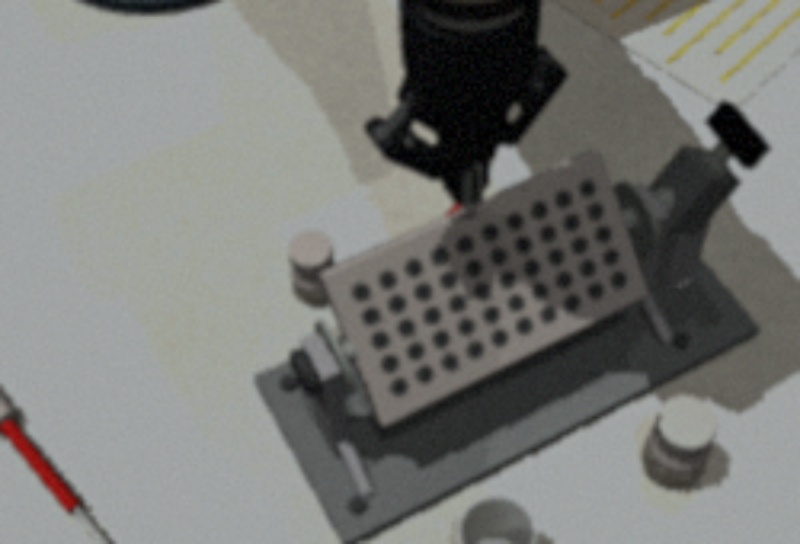

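```bash
python3 -m inch '{"travel": [[0,0.3,0],[0,0.3,0],[0,0.3,0.05],[0,0.3,0.06],[0,0.3,0.08],[0,0.3,0.1],[0,0.3,0.1],[0,0.2,0.1],[0,0.15,0],[0,0,0]], "angular": [[0,0,0],[0,0,0],[0,0,0],[0,0,0],[0,0,0],[0,0,0],[0,0,0],[0,0,0],[0,0,0],[0,0,0]], "grip": [0,0,0,0,0,0,0,0,0,0]}'
python3 - <<'E'
from rig import readout, eyes, ctrl
import cv2,numpy as np
s=readout.state(); print(s["q"],s["tool_pos"],s["ft_force"])
o=[]
for n in ["scene","side"]:
    p=eyes.snapshot(n);o.append(cv2.resize(p["frame"][130:300,150:400,::-1],None,fx=1.6*2,fy=3.2)[:, :800])
    for q in ["plate_edge","knob_grip"]:
        print(q,[(np.round(d["position"],3).tolist(),round(d["conf"],2)) for d in eyes.place_of(q,p)[:2]])
    cv2.imwrite(f"pics/{n}4.png",o[-1])
E
```

```text
clock: 9.55
tool_pos: [0.5539, -0.0361, 0.1317]
tool_rot: [-89.9, -0.0, 85.5]
ft_force: [0.3, 0.6, 0.2]
finger_gap: 0.0001
[-3.73120251e+00  1.95009653e+01 -7.45786387e+00  6.30986603e+01
  2.97172498e-03  7.83956555e-01] [ 0.5539369  -0.03610849  0.13173098] [0.25297756 0.63148292 0.2300331 ]
plate_edge [([0.537, -0.035, 0.132], 0.59), ([0.596, -0.04, 0.002], 0.57)]
knob_grip [([0.611, 0.158, 0.156], 0.72)]
plate_edge [([0.539, -0.035, 0.133], 0.77)]
knob_grip []
```

View pics/side4.png

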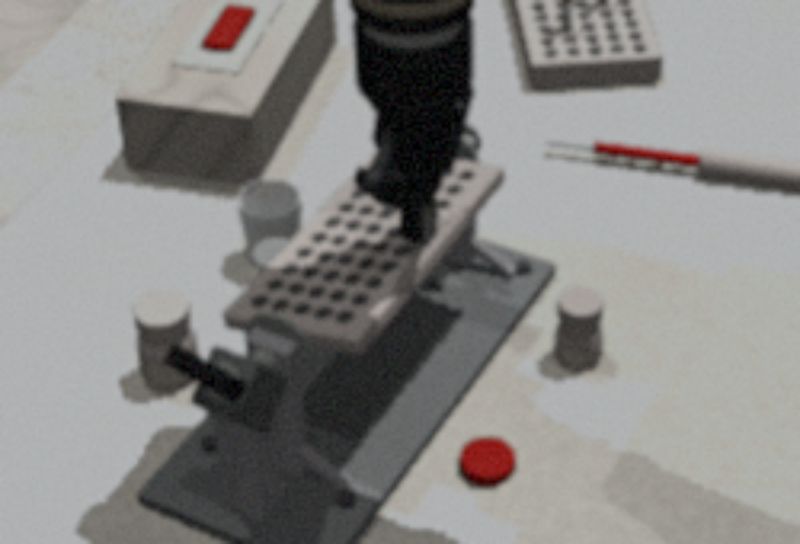

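```bash
python3 -m inch '{"travel": [[0,0.2,0.1],[0,0.2,0],[0,0.09,0],[0,0,0],[0,0,0]], "angular": [[0,0,0],[0,0,0],[0,0,0],[0,0,0],[0,0,0]], "grip": [0,0,0,0,0]}'
python3 - <<'E'
from rig import readout, eyes, ctrl
import cv2,numpy as np
s=readout.state(); print(s["q"],s["tool_pos"],s["ft_force"])
o=[]
for n in ["scene","side"]:
    p=eyes.snapshot(n);o.append(cv2.resize(p["frame"][130:300,150:400,::-1],None,fx=1.6*2,fy=3.2)[:, :800])
    for q in ["plate_edge","knob_grip"]:
        print(q,[(np.round(d["position"],3).tolist(),round(d["conf"],2)) for d in eyes.place_of(q,p)[:2]])
    cv2.imwrite(f"pics/{n}5.png",o[-1])
E
```

```text
clock: 10.35
tool_pos: [0.5522, -0.036, 0.1223]
tool_rot: [-90.0, -0.0, 85.5]
ft_force: [0.3, 0.5, 1.0]
finger_gap: 0.0001
[-3.72806832e+00  1.97039935e+01 -8.64139130e+00  6.16808271e+01
  4.12089588e-03  7.86381217e-01] [ 0.55218329 -0.03595762  0.12227686] [0.34473385 0.54953116 0.99899464]
plate_edge [([0.536, -0.034, 0.12], 0.89)]
knob_grip [([0.613, 0.158, 0.154], 0.63)]
plate_edge [([0.535, -0.038, 0.121], 0.65)]
knob_grip [([0.612, 0.158, 0.158], 0.66)]
```

View pics/side5.png

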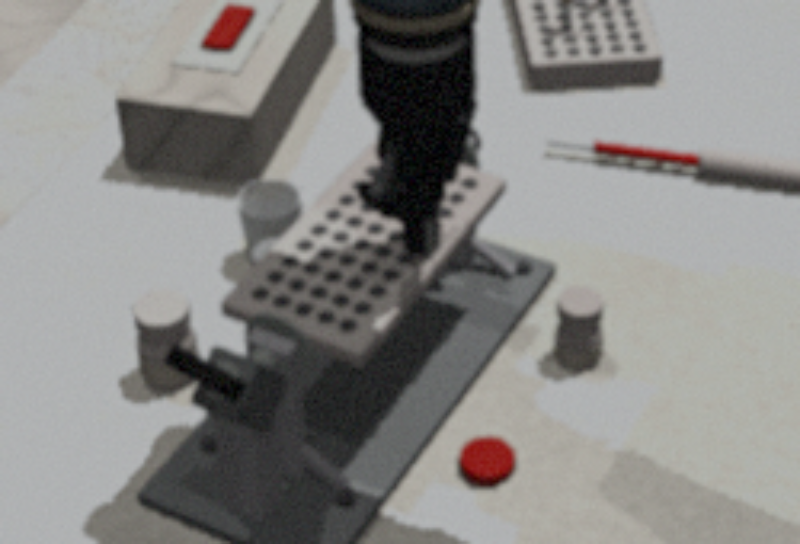

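View pics/scene5.png

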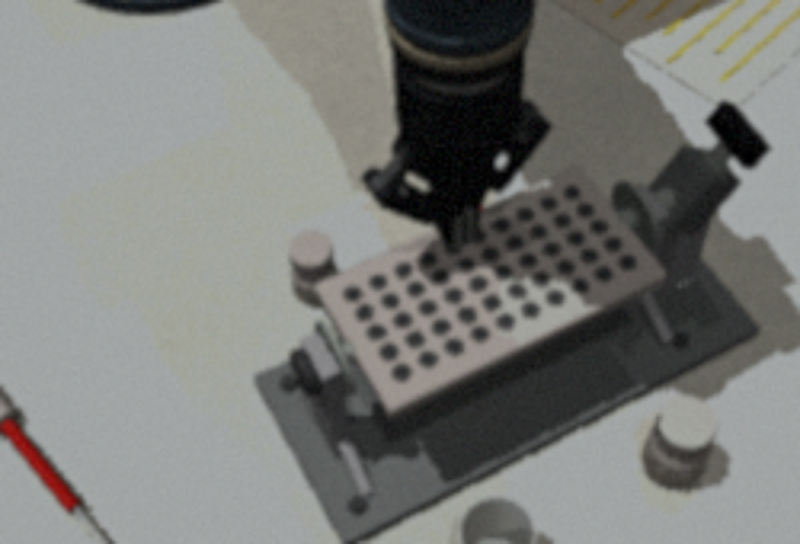

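```bash
python3 -m inch '{"travel": [[0,-0.5,0],[0,-1,0],[0,-1,0],[0,-1,0],[0,-1,0],[0,-1,0],[0,-1,0],[0,0,0]], "angular": [[0,0,0],[0,0,0],[0,0,0],[0,0,0],[0,0,0],[0,0,0],[0,0,0],[0,0,0]], "grip": [0,0,0,0,1,1,1,1]}'
cat > h.py <<'E'
import numpy as np, cv2
from scipy.optimize import minimize
def proj(X,p):
    X=np.atleast_2d(X); c=X@np.asarray(p["R"]).T+np.asarray(p["t"])
    s=c[:,:2]/c[:,2:]; r2=(s**2).sum(1,keepdims=True); s=s*(1+p["k1"]*r2)
    f=210/np.tan(np.radians(p["fov_y"]/2)); return s*f+[p["cx"],p["cy"]]
def axes(yaw,phi):
    fx=np.array([np.cos(yaw),np.sin(yaw),0]); fy=np.array([-np.sin(yaw),np.cos(yaw),0])
    a=fy*np.sin(.65)+np.array([0,0,1])*np.cos(.65); b0=np.cross(a,fx)
    bx=np.cos(phi)*fx-np.sin(phi)*b0
    return bx,np.cross(a,bx),a
def bar(c,yaw,phi):
    bx,by,a=axes(yaw,phi)
    return np.array([c+i*.025*bx+j*.007*by+k*.011*a for i in(-1,1) for j in(-1,1) for k in(-1,1)])
def render(c,yaw,phi,p,S=4):
    h=cv2.convexHull((proj(bar(c,yaw,phi),p)*S).astype(np.float32)); m=np.zeros((420*S,560*S),np.uint8)
    cv2.fillConvexPoly(m,np.round(h).astype(np.int32),1); return cv2.resize(m.astype(np.float32),(560,420),interpolation=cv2.INTER_AREA)
E
python3 - <<'E'
from rig import readout, eyes, ctrl
from h import *
s=readout.state(); print(s["q"],s["tool_pos"],s["ft_force"])
ps=[]
for n in ["scene","side"]:
    p=eyes.snapshot(n)
    for q in ["plate_edge"]:
        print(q,[(np.round(d["position"],3).tolist(),round(d["conf"],2)) for d in eyes.place_of(q,p)[:2]])
    for q in ["knob_grip","lock_knob"]:
      for d in eyes.regions_of(q,p)[:2]:
        m=d["region"]; ys,xs=np.nonzero(m); print(n,q,d["conf"],m.sum(),xs.min(),xs.max(),ys.min(),ys.max())
    fr=p["frame"]; 
    uv=proj([0.6126,0.156,0.157],p)[0]; u,v=uv.astype(int)
    dark=(fr.max(2)<45); mm=np.zeros_like(dark); mm[v-22:v+22,u-25:u+25]=dark[v-22:v+22,u-25:u+25]
    nl,lab,st,_=cv2.connectedComponentsWithStats(mm.astype(np.uint8)); 
    k=lab[v-8:v+8,u-8:u+8]; k=np.bincount(k[k>0]).argmax(); mm=lab==k
    print("dark",mm.sum(),uv); ps.append((p,mm.astype(np.float32)))
    im=fr.copy(); im[mm]=(0,255,0)
    cv2.imwrite(f"pics/{n}6.png",cv2.resize(np.hstack([fr[v-30:v+30,u-35:u+35],im[v-30:v+30,u-35:u+35]])[:,:,::-1],None,fx=5,fy=5,interpolation=0))
def cost(x,yaw=-0.09):
    return sum(np.abs(render(x[:3]+0,yaw,x[3],p)-m).sum()/m.sum() for p,m in ps)
for phi in np.arange(0,.6,.05):
    r=minimize(lambda x:cost([*x,phi]),[0.6126,.156,.157],method="Nelder-Mead",options=dict(initial_simplex=np.array([[0.6126,.156,.157]]*4)+np.vstack([np.zeros(3),np.eye(3)*.005])))
    print(round(phi,2),r.x.round(4),round(r.fun,3))
E
```

```text
clock: 11.45
tool_pos: [0.5535, -0.0361, 0.2559]
tool_rot: [-90.3, -0.0, 85.5]
ft_force: [0.3, -0.2, 0.2]
finger_gap: 0.0579
[-3.73092857e+00  1.60143144e+01  6.07104723e+00  7.97781026e+01
  4.33658230e-03  7.85745051e-01] [ 0.55347181 -0.03606817  0.25590349] [ 0.32224494 -0.18123669  0.16705147]
plate_edge [([0.533, -0.032, 0.121], 0.55), ([0.731, 0.028, -0.004], 0.48)]
scene knob_grip 0.6 338 369 391 161 183
scene lock_knob 0.85 285 370 389 161 182
dark 180 [380.69071185 171.99653645]
plate_edge [([0.535, -0.035, 0.12], 0.72)]
side knob_grip 0.65 9783 193 323 167 310
side knob_grip 0.53 251 201 226 237 255
side lock_knob 0.61 238 202 226 238 254
dark 418 [212.94996828 245.28159935]Traceback (most recent call last):
  File "<stdin>", line 23, in <module>
    res = _minimize_neldermead(fun, x0, args, callback, bounds=bounds,
                               **options)
    fsim[k] = func(sim[k])
              ~~~~^^^^^^^^
    fx = function(np.copy(x), *(wrapper_args + args))
  File "<stdin>", line 23, in <lambda>
  File "<stdin>", line 21, in cost
  File "<stdin>", line 21, in <genexpr>
TypeError: can only concatenate list (not "int") to list
```

```bash
cat > fit.py <<'E'
from rig import readout, eyes, ctrl
from h import *
def fit(tag,phis,x0=(0.6126,.156,.157)):
    ps=[]
    for n in ["scene","side"]:
        p=eyes.snapshot(n); fr=p["frame"]; uv=proj(list(x0),p)[0]; u,v=uv.astype(int)
        ms=[d["region"] for q in ["lock_knob","knob_grip"] for d in eyes.regions_of(q,p) if 60<d["region"].sum()<700 and d["region"][v-10:v+10,u-10:u+10].any()]
        if not ms: print(n,"no mask"); continue
        m=ms[0]; ps.append((p,m.astype(np.float32))); im=fr.copy(); im[m]=(0,255,0)
        cv2.imwrite(f"pics/{tag}{n}.png",cv2.resize(np.hstack([fr[v-30:v+30,u-35:u+35],im[v-30:v+30,u-35:u+35]])[:,:,::-1],None,fx=5,fy=5,interpolation=0))
    def cost(x):
        return sum(np.abs(render(np.array(x[:3]),-0.09,x[3],p)-m).sum()/m.sum() for p,m in ps)
    for phi in phis:
        r=minimize(lambda x:cost([*x,phi]),x0,method="Nelder-Mead",options=dict(initial_simplex=np.array([x0]*4)+np.vstack([np.zeros(3),np.eye(3)*.005])))
        print(round(phi,2),r.x.round(4),round(r.fun,3), "fixed", round(cost([*x0,phi]),3))
E
python3 -c "
from fit import *
fit('f7',np.arange(0,.7,.1))"
```

```text
0.0 [0.6117 0.1541 0.155 ] 0.733 fixed 0.86
0.1 [0.6119 0.1541 0.1549] 0.64 fixed 0.764
0.2 [0.6113 0.1545 0.1535] 0.57 fixed 0.704
0.3 [0.6112 0.1544 0.1539] 0.617 fixed 0.753
0.4 [0.6119 0.1541 0.1533] 0.738 fixed 0.848
0.5 [0.6113 0.1543 0.1554] 0.888 fixed 0.997
0.6 [0.6124 0.1525 0.1552] 1.064 fixed 1.178
```

```bash
python3 -c "
import cv2,numpy as np
cv2.imwrite('pics/f7.png',np.vstack([cv2.imread('pics/f7scene.png'),cv2.imread('pics/f7side.png')]))"
```

```text
(no output)
```

View pics/f7.png

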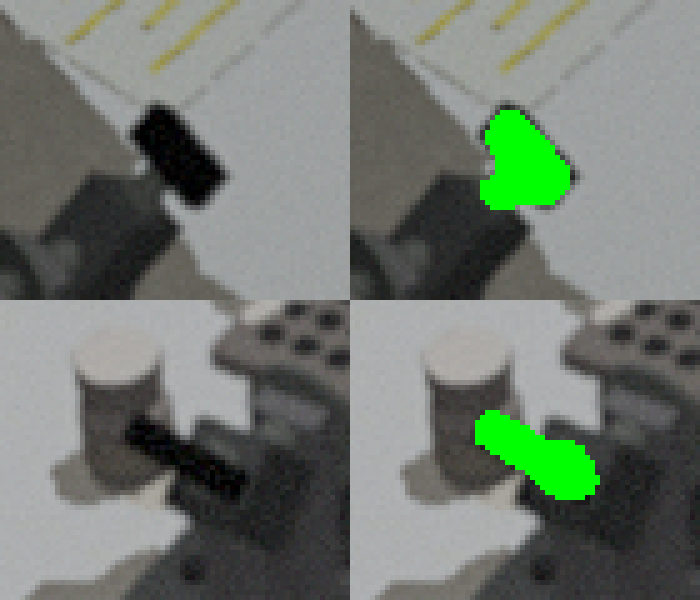

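```bash
cat > fit2.py <<'E'
from rig import readout, eyes, ctrl
from h import *
def fit(tag,phis,x0=(0.6126,.156,.157),thr=28,names=("scene","side")):
    ps=[];o=[]
    for n in names:
        p=eyes.snapshot(n); fr=p["frame"]; u,v=proj(list(x0),p)[0].astype(int)
        d=cv2.GaussianBlur(fr,(3,3),0).max(2)<thr; mm=np.zeros(d.shape,np.uint8); mm[v-18:v+18,u-20:u+20]=d[v-18:v+18,u-20:u+20]
        nl,lab=cv2.connectedComponents(mm); k=lab[v-8:v+8,u-8:u+8]; m=lab==np.bincount(k[k>0]).argmax()
        ps.append((p,m.astype(np.float32))); im=fr.copy(); im[m]=(0,255,0)
        o.append(cv2.resize(np.hstack([fr[v-30:v+30,u-35:u+35],im[v-30:v+30,u-35:u+35]])[:,:,::-1],None,fx=5,fy=5,interpolation=0)); print(n,m.sum())
    cv2.imwrite(f"pics/{tag}.png",np.vstack(o))
    def cost(x):
        return sum(np.abs(render(np.array(x[:3]),-0.09,x[3],p)-m).sum()/m.sum() for p,m in ps)
    for phi in phis:
        r=minimize(lambda x:cost([*x,phi]),x0,method="Nelder-Mead",options=dict(initial_simplex=np.array([x0]*4)+np.vstack([np.zeros(3),np.eye(3)*.005])))
        print(round(phi,2),r.x.round(4),round(r.fun,3), "fixed", round(cost([*x0,phi]),3))
E
python3 -c "
from fit2 import *
fit('f8',np.arange(0,.6,.06))"
```

```text
scene 149
side 138
0.0 [0.6067 0.1557 0.1525] 1.49 fixed 1.684
0.06 [0.6101 0.1579 0.1543] 1.371 fixed 1.557
0.12 [0.6078 0.1555 0.1542] 1.367 fixed 1.459
0.18 [0.6092 0.1566 0.1566] 1.4 fixed 1.475
0.24 [0.6095 0.1576 0.1556] 1.418 fixed 1.49
0.3 [0.61   0.158  0.1569] 1.474 fixed 1.545
0.36 [0.611  0.1571 0.1581] 1.534 fixed 1.57
0.42 [0.6114 0.1561 0.1554] 1.606 fixed 1.657
0.48 [0.6109 0.1556 0.1548] 1.679 fixed 1.747
0.54 [0.6111 0.157  0.1571] 1.812 fixed 1.868
```

View pics/f8.png

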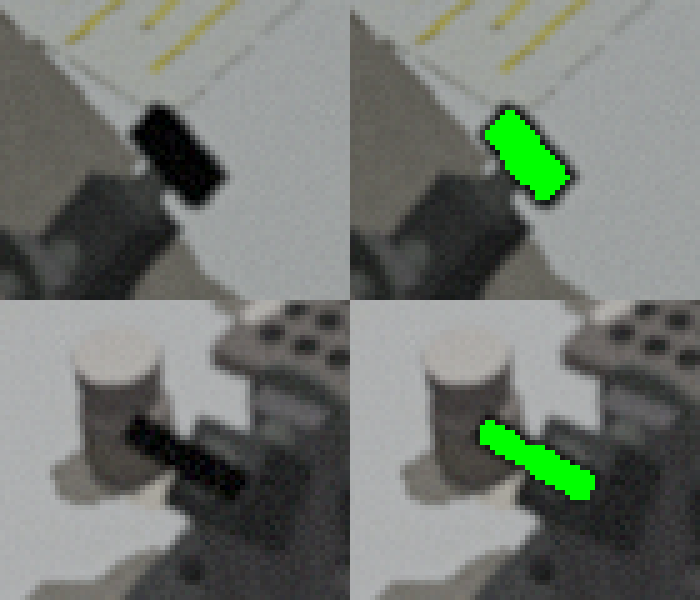

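```bash
python3 -m inch '{"travel": [[0,0,0],[0,0,0],[0,0,0],[0,0,0],[0,0,0],[0,0,0],[0,0,0],[0,0,0],[0,0,0],[0,0,0]], "angular": [[0,0,0.95],[0,0,0.95],[0,0,0.95],[0,0,0.95],[0,0,0.9],[0,0,0.9],[0,0,0.9],[0,0.9,0],[0,0.9,0],[0,0,0]], "grip": [0.75,0.75,0.75,0.75,0.75,0.75,0.75,0.75,0.75,0.75]}'
cat > tgt.py <<'E'
import sys
from rig import readout
from h import *
from scipy.spatial.transform import Rotation as Ro
def tgt(d,phi=0.17,grip=(0.611,0.1565,0.156)):
    s=readout.state(); R=Ro.from_euler("xyz",s["tool_rot"],degrees=True).as_matrix()
    bx,by,a=axes(-0.09,phi); Rt=np.column_stack([by,-a,-bx])
    T=np.array(grip)+d*a
    print("q",s["q"].round(1),"F",s["ft_force"].round(1),"gap",round(s["finger_gap"],4))
    print("pos",s["tool_pos"].round(4),"tgt",T.round(4),"units",(R.T@(T-s["tool_pos"])/.02).round(2),"rot units",(Ro.from_matrix(R.T@Rt).as_rotvec()/.1).round(2))
E
python3 -c "
from tgt import *
tgt(0.07)"
```

```text
clock: 13.25
tool_pos: [0.5524, -0.0356, 0.2522]
tool_rot: [-97.8, 36.5, 72.6]
ft_force: [-0.7, -0.1, -0.3]
finger_gap: 0.0641
q [ 14.8  24.    7.8  87.8 -34.8  34.1] F [-0.7 -0.1 -0.3] gap 0.0641
pos [ 0.5524 -0.0356  0.2522] tgt [0.6148 0.1987 0.2117] units [10.94 -5.6  -0.23] rot units [ 0.07 -0.02  0.01]
```

```bash
python3 -m inch '{"travel": [[1,-1,0],[1,-1,0],[1,-1,0],[1,-1,0],[1,-1,0],[1,-0.6,0],[1,0,0],[1,0,0],[1,0,0],[1,0,-0.2]], "angular": [[0,0,0],[0,0,0],[0,0,0],[0,0,0],[0,0,0],[0,0,0],[0,0,0],[0,0,0],[0,0,0],[0,0,0]], "grip": [0.75,0.75,0.75,0.75,0.75,0.75,0.75,0.75,0.75,0.75]}'
python3 -m inch '{"travel": [[0.9,0,0],[0,0,0],[0,0,0]], "angular": [[0,0,0],[0,0,0],[0,0,0]], "grip": [0.75,0.75,0.75]}'
python3 - <<'E'
from tgt import *
from rig import eyes
tgt(0.07)
s=readout.state(); Rt=Ro.from_euler("xyz",s["tool_rot"],degrees=True).as_matrix()
p=eyes.snapshot("wrist")
H=np.array(p["hand_eye"]); Rwc=Rt@H[:3,:3]; o=Rt@H[:3,3]+s["tool_pos"]; p["R"]=Rwc.T; p["t"]=-Rwc.T@o
im=p["frame"][:,:,::-1].copy()
cv2.imwrite("pics/w9.png",im)
for phi,c in((0.17,(0,0,255)),(0,(255,0,0))):
    h=cv2.convexHull(proj(bar(np.array([.611,.1565,.156]),-.09,phi),p).astype(np.float32)); cv2.polylines(im,[h.astype(int)],True,c)
cv2.imwrite("pics/w9b.png",im)
for q in ["knob_grip"]: print([(d["position"],d["conf"]) for d in eyes.place_of(q,p)])
for n in ["scene","side"]:
    p=eyes.snapshot(n); cv2.imwrite(f"pics/{n}9.png",cv2.resize(p["frame"][90:300,150:430,::-1],None,fx=2.5,fy=2.5))
E
```

```text
clock: 14.25
tool_pos: [0.6095, 0.1846, 0.2217]
tool_rot: [-97.7, 36.6, 72.7]
ft_force: [0.2, 0.3, 0.0]
finger_gap: 0.0641
clock: 14.55
tool_pos: [0.6137, 0.1977, 0.2118]
tool_rot: [-97.7, 36.6, 72.7]
ft_force: [-0.4, 0.0, -0.2]
finger_gap: 0.0643
q [ 31.4  43.9  36.6 106.8 -29.4  52.5] F [-0.4  0.  -0.2] gap 0.0643
pos [0.6137 0.1977 0.2118] tgt [0.6148 0.1987 0.2117] units [ 0.05 -0.03 -0.04] rot units [ 0.06 -0.    0.  ]
[([0.6084, 0.1535, 0.1561], 0.93)]
```

View pics/w9b.png

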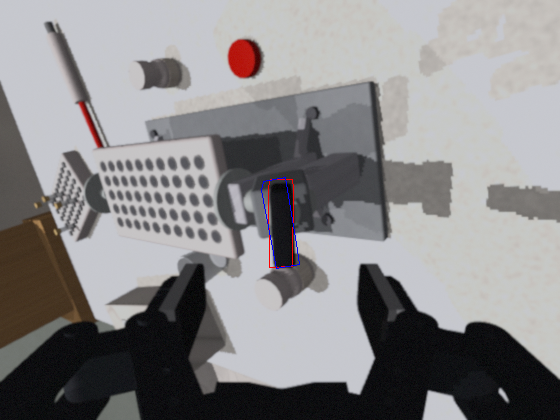

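View pics/scene9.png

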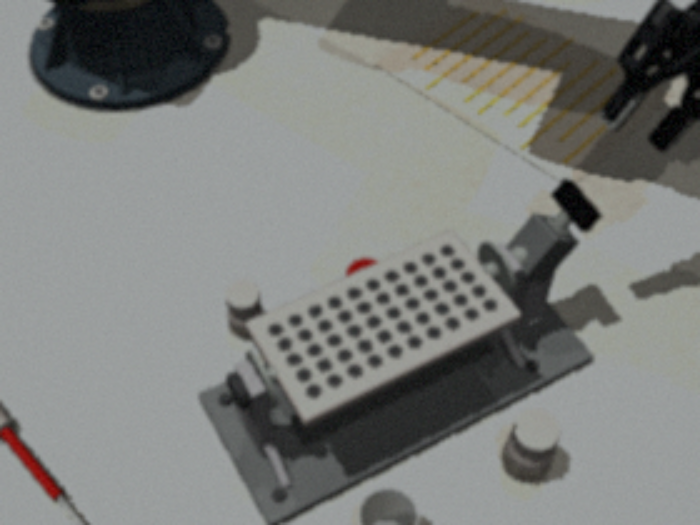

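```bash
python3 -m inch '{"travel": [[0,0.8,0],[0,0.8,0],[0,0.8,0],[0,0.8,0],[0,0.6,0],[0,0.5,0],[0,0,0],[0,0,0],[0,0,0],[0,0,0]], "angular": [[0,0,0],[0,0,0],[0,0,0],[0,0,0],[0,0,0],[0,0,0],[0,0,0],[0,0,0],[0,0,0],[0,0,0]], "grip": [0.75,0.75,0.75,0.75,0.75,0.75,0.75,0.75,0,0]}'
python3 -m inch '{"travel": [[0,0,0],[0,0,0],[0,0,0],[0,0,0]], "angular": [[0,0,0],[0,0,0],[0,0,0],[0,0,0]], "grip": [0,0,0,0]}'
python3 - <<'E'
from tgt import *
from rig import eyes
tgt(-0.016)
print(readout.state()["wrist_torque"])
for n in ["wrist","scene"]:
    p=eyes.snapshot(n); cv2.imwrite(f"pics/{n}10.png",p["frame"][:,:,::-1])
E
```

```text
clock: 15.75
tool_pos: [0.61, 0.1464, 0.1443]
tool_rot: [-97.8, 36.5, 72.6]
ft_force: [0.1, -0.2, -0.3]
finger_gap: 0.0356
clock: 16.15
tool_pos: [0.6102, 0.147, 0.1438]
tool_rot: [-97.8, 36.4, 72.6]
ft_force: [1.4, 4.9, -0.4]
finger_gap: 0.0128
q [ 28.   41.3  21.8  92.6 -30.7  48.9] F [ 1.4  4.9 -0.4] gap 0.0128
pos [0.6102 0.147  0.1438] tgt [0.6101 0.1469 0.1433] units [0.01 0.03 0.01] rot units [ 0.08 -0.01  0.03]
[ 1.24601903 -0.2366293   0.11345564]
```

View pics/wrist10.png

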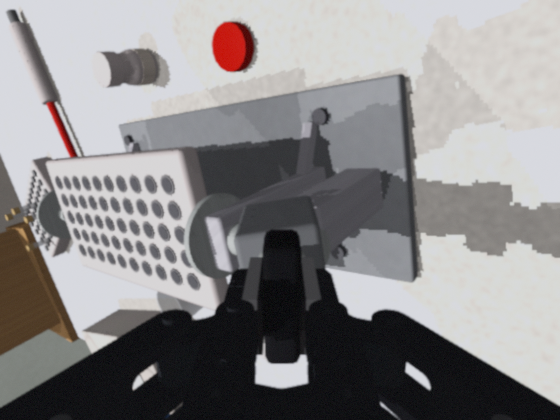

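```bash
python3 -m inch '{"travel": [[0,0,0],[0,0,0],[0,0,0],[0,0,0],[0,0,0],[0,0,0],[0,0,0],[0,0,0],[0,0,0],[0,0,0]], "angular": [[0,0.9,0],[0,0.9,0],[0,0.9,0],[0,0.9,0],[0,0.9,0],[0,0.9,0],[0,0.9,0],[0,0.9,0],[0,0.9,0],[0,0.9,0]], "grip": [0,0,0,0,0,0,0,0,0,0]}'
python3 - <<'E'
from tgt import *
from rig import eyes
tgt(-0.016,1.5)
print(readout.state()["wrist_torque"])
for n in ["wrist","scene"]:
    p=eyes.snapshot(n); cv2.imwrite(f"pics/{n}11.png",p["frame"][:,:,::-1])
E
```

```text
clock: 17.25
tool_pos: [0.6102, 0.147, 0.1438]
tool_rot: [-123.8, 16.4, 18.4]
ft_force: [1.8, 5.8, 0.8]
finger_gap: 0.0132
q [ 28.   41.3  21.8  92.6 -30.7 100.7] F [1.8 5.8 0.8] gap 0.0132
pos [0.6102 0.147  0.1438] tgt [0.6101 0.1469 0.1433] units [0.   0.03 0.01] rot units [0.01 4.25 0.08]
[ 1.19934829 -0.13104284  0.16343108]
```

View pics/wrist11.png

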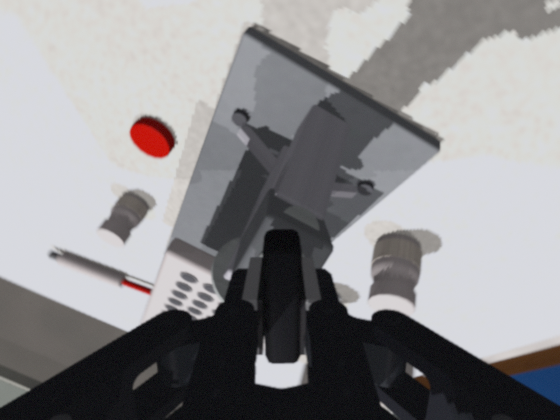

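```bash
python3 -m inch '{"travel": [[0,0,0],[0,0,0],[0,0,0],[0,0,0],[0,0,0],[0,0,0],[0,0,0]], "angular": [[0,0.8,0],[0,0.8,0],[0,0.8,0],[0,0.8,0],[0,0.6,0],[0,0.5,0],[0,0,0]], "grip": [0,0,0,0,0,0,0]}'
python3 - <<'E'
from tgt import *
from rig import eyes
tgt(-0.016,1.5)
s=readout.state(); print(s["wrist_torque"], s["tau"].round(2))
for n in ["wrist","scene"]:
    p=eyes.snapshot(n); cv2.imwrite(f"pics/{n}12.png",p["frame"][:,:,::-1])
    if n=="scene": print([(d["position"],d["conf"]) for d in eyes.place_of("plate_edge",p)])
E
```

```text
clock: 18.05
tool_pos: [0.6102, 0.1471, 0.1438]
tool_rot: [-127.1, 2.0, -1.8]
ft_force: [1.7, 5.7, -0.6]
finger_gap: 0.0132
q [ 28.   41.3  21.8  92.6 -30.7 125.2] F [ 1.7  5.7 -0.6] gap 0.0132
pos [0.6102 0.1471 0.1438] tgt [0.6101 0.1469 0.1433] units [-0.    0.03  0.01] rot units [-0.01 -0.03  0.08]
[ 1.25787397 -0.17236294 -0.03353187] [ -2.78 -83.61  27.98   5.53  -2.65   0.55]
[([0.538, -0.0326, 0.1226], 0.79)]
```

View pics/wrist12.png

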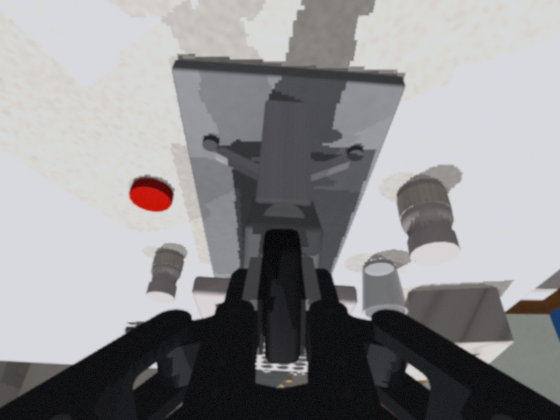

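```bash
python3 -m inch '{"travel": [[0,0,0],[0,0,0],[0,0,0],[0,0,0]], "angular": [[0,0.4,0],[0,0.4,0],[0,0.4,0],[0,0,0]], "grip": [0,0,0,0]}'
python3 - <<'E'
from tgt import *
tgt(-0.016,1.5)
s=readout.state(); print(s["wrist_torque"], s["tau"].round(2))
E
```

```text
clock: 18.6
tool_pos: [0.6103, 0.1471, 0.1438]
tool_rot: [-127.1, -2.1, -7.1]
ft_force: [5.2, 6.1, 0.8]
finger_gap: 0.0134
q [ 28.   41.3  21.8  92.6 -30.7 131.9] F [5.2 6.1 0.8] gap 0.0134
pos [0.6103 0.1471 0.1438] tgt [0.6101 0.1469 0.1433] units [-0.01  0.03  0.  ] rot units [-0.01 -1.2   0.08]
[1.40644203 0.60131002 2.10910029] [ -4.21 -84.33  27.79   5.37  -2.18   2.61]
```

```bash
python3 -m inch '{"travel": [[0,0,0],[0,0,0],[0,0,0],[0,0,0],[0,0,0],[0,-0.5,0],[0,-1,0],[0,-1,0],[0,-1,0],[0,-1,0]], "angular": [[0,-0.7,0],[0,0,0],[0,0,0],[0,0,0],[0,0,0],[0,0,0],[0,0,0],[0,0,0],[0,0,0],[0,0,0]], "grip": [0,0.6,0.6,0.6,0.6,0.6,0.6,0.6,0.6,0.6]}'
python3 -m inch '{"travel": [[0,-1,0],[0,-1,0],[0,0,0],[0,0,0]], "angular": [[0,0,0],[0,0,0],[0,0,0],[0,0,0]], "grip": [0.6,0.6,0.6,0.6]}'
python3 - <<'E'
from tgt import *
from rig import eyes
tgt(0.09,1.5)
s=readout.state(); Rt=Ro.from_euler("xyz",s["tool_rot"],degrees=True).as_matrix()
p=eyes.snapshot("wrist")
H=np.array(p["hand_eye"]); Rwc=Rt@H[:3,:3]; o=Rt@H[:3,3]+s["tool_pos"]; p["R"]=Rwc.T; p["t"]=-Rwc.T@o
im=p["frame"][:,:,::-1].copy()
for phi,c in((1.5,(0,0,255)),(1.3,(255,0,0))):
    h=cv2.convexHull(proj(bar(np.array([.611,.1565,.156]),-.09,phi),p).astype(np.float32)); cv2.polylines(im,[h.astype(int)],True,c)
cv2.imwrite("pics/w13.png",im)
for n in ["scene","side"]:
    p=eyes.snapshot(n); cv2.imwrite(f"pics/{n}13.png",cv2.resize(p["frame"][90:300,150:430,::-1],None,fx=2.5,fy=2.5))
    for q in ["plate_edge","jar_a","beaker","red_cap"]: print(q,[(np.round(d["position"],3).tolist(),round(d["conf"],2)) for d in eyes.place_of(q,p)])
E
```

```text
clock: 19.6
tool_pos: [0.614, 0.201, 0.2169]
tool_rot: [-127.2, 0.3, -4.0]
ft_force: [-0.3, 0.3, -1.0]
finger_gap: 0.0513
clock: 20.0
tool_pos: [0.6161, 0.2247, 0.2471]
tool_rot: [-127.2, 0.3, -4.0]
ft_force: [0.2, -0.7, -0.9]
finger_gap: 0.0514
q [ 33.   46.4  46.7 115.1 -28.7 133.3] F [ 0.2 -0.7 -0.9] gap 0.0514
pos [0.6161 0.2247 0.2471] tgt [0.6159 0.2107 0.2276] units [0.04 1.2  0.03] rot units [-0.   -0.51  0.07]
plate_edge [([0.535, -0.035, 0.122], 0.7)]
jar_a [([0.729, 0.027, -0.004], 0.66), ([0.458, -0.099, 0.004], 0.59)]
beaker [([0.722, -0.122, 0.002], 0.73)]
red_cap [([0.482, 0.029, 0.001], 0.61), ([0.724, -0.12, -0.002], 0.31)]
plate_edge [([0.536, -0.037, 0.122], 0.61)]
jar_a [([0.454, -0.097, 0.002], 0.88), ([0.727, 0.024, -0.004], 0.69)]
beaker [([0.719, -0.12, 0.006], 0.83)]
red_cap [([0.478, 0.026, 0.001], 0.71)]
```

View pics/w13.png

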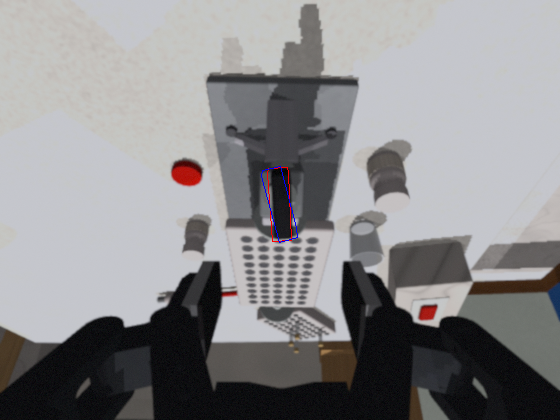

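View pics/side13.png

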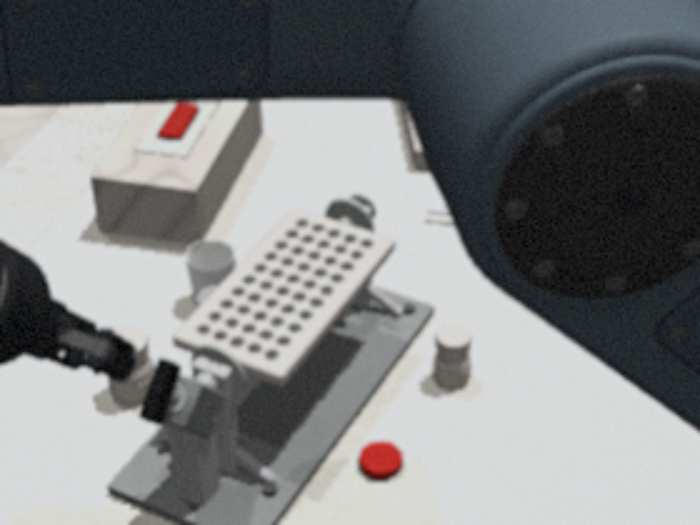

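```bash
python3 - <<'E'
from tgt import *
from rig import eyes
s=readout.state(); Rt=Ro.from_euler("xyz",s["tool_rot"],degrees=True).as_matrix()
p=eyes.snapshot("wrist")
H=np.array(p["hand_eye"]); Rwc=Rt@H[:3,:3]; o=Rt@H[:3,3]+s["tool_pos"]; p["R"]=Rwc.T; p["t"]=-Rwc.T@o
fr=p["frame"]; d=cv2.GaussianBlur(fr,(3,3),0).max(2)<32
mm=np.zeros(d.shape,np.uint8); mm[160:250,255:310]=d[160:250,255:310]
nl,lab=cv2.connectedComponents(mm); m=(lab==lab[205,281]); m=cv2.dilate(m.astype(np.uint8),np.ones((3,3))).astype(np.float32); print(m.sum())
best=[]
for phi in np.arange(1.2,1.66,.04):
    r=minimize(lambda x:np.abs(render(np.array([*x]),-.09,phi,p)-m).sum()/m.sum(),[.611,.1565,.156],method="Nelder-Mead",options=dict(initial_simplex=np.array([[.611,.1565,.156]]*4)+np.vstack([np.zeros(3),np.eye(3)*.003])))
    print(round(phi,2),r.x.round(4),round(r.fun,3))
im=fr[:,:,::-1].copy(); im2=im.copy(); im2[m>0]=(0,255,0)
cv2.imwrite("pics/w14.png",cv2.resize(np.hstack([im[150:260,240:320],im2[150:260,240:320]]),None,fx=4,fy=4,interpolation=0))
E
```

```text
1306.0
1.2 [0.6126 0.157  0.1543] 0.617
1.24 [0.613  0.1581 0.1553] 0.554
1.28 [0.6124 0.1446 0.1455] 0.418
1.32 [0.6125 0.1533 0.1526] 0.386
1.36 [0.6129 0.1566 0.1543] 0.328
1.4 [0.6122 0.1464 0.1471] 0.209
1.44 [0.6127 0.1565 0.1547] 0.193
1.48 [0.6127 0.1554 0.1531] 0.131
1.52 [0.6125 0.1561 0.1539] 0.121
1.56 [0.6125 0.1574 0.1546] 0.174
1.6 [0.6122 0.153  0.1515] 0.211
1.64 [0.6113 0.1436 0.1449] 0.257
```

View pics/w14.png

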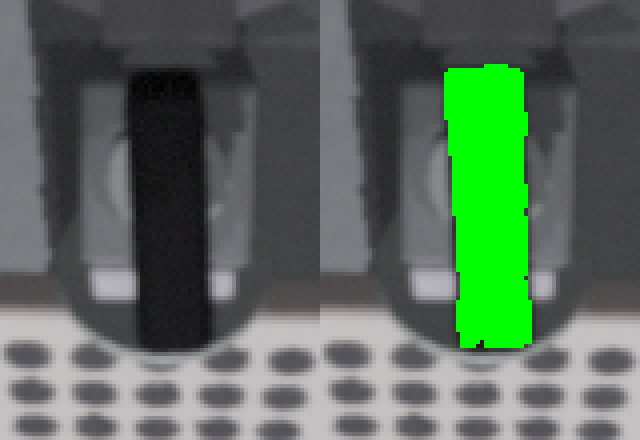

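```bash
python3 -c "
from rig import ctrl,readout
print(readout.state()['joint_vel'].round(2)); print(ctrl.sign_off())"
```

```text
[ 0.05 -0.01  0.19  0.04 -0.12 -0.1 ]
the job is handed in; nothing more can be done
None
```

I pressed the plate level with the shut fingertips. Then I gripped the bar knob along its leaning axis, turned it clockwise to its stop, let go, backed clear and handed in. It took about 20 s of the 48 s allowed.

**Plate:** the last readings put its raised rim at z = 0.122 m in both fixed cameras, which is the level height.

**Knob:** the wrist torque rose sharply (to about 2 N m) when the knob met its stop. A fit of the bar in the wrist picture after release gave about 1.5 rad, where the stop is 1.5. A first look at that picture had suggested about 1.4, still inside the 0.2 rad tolerance.

**Gripper:** it is about 0.1 m clear of the knob, and force readings were under 1 N once clear.

**Things standing around:** the jars, beaker and red cap were found within a few millimetres of where they started. I did not measure the pipette again at the end; the arm did not go near it while low.

No check failed. The hand-in gave no verdict.

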